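Hang the rinsed tea-bag pail back on the free hook

TASK

Tidy the tea point: tip up the folded wire handle of the yellow pail until it stands upright, leaving the pail standing where it is on the counter. Then lift the pail and hang it by the middle of that handle in the saddle of the rack's empty hook, so that it hangs upright and still clear of the counter. Do not disturb the blue pail on the other hook, the spray bottle, the mug, the tin, the jar or the little cup.

Things in the scene. Friction and masses are not known exactly. Their poses are not given: they have to be found in the camera images.
- pail: yellow enamel pail, open, empty, 0.2 to 0.4 kg: 100 mm high, 114 mm across the rim, 88 mm across the foot, wall 3 mm; origin at the centre of its underside, z up out of the mouth. Its steel-wire handle turns on pivots at local x = 0, y = +68 and -68 mm, 88 mm above the underside, and starts folded to the pail's local +x side, sticking out about level
- bail (a joint): angle of the yellow pail's wire handle in rad: 0 = folded level to the pail's local +x side, 1.57 = upright over the pail, 3.14 = level on the other side. Its pivots are a little stiff (0.02 N m): the handle stays where it is left and swings up with a light push of under 1 N at its middle
- bail_mid (a point): middle of the yellow pail's handle, on the axis of its 6 mm wire, 85 mm from the pivot line; folded, it leaves a 22 mm gap to the rim. The wire is straight and parallel to the pail's local y for 34 mm either side of this point, then bends back to the pivots
- rack: free-standing dark wire-grid rack, fixed to the counter, 400 mm wide (local y), 275 mm high; origin on the counter under the middle of the upright grid; local -x points out of its front, where the hooks point. A steel drip tray 12 mm high lies before it, local x = -23 to -153 mm, 340 mm wide
- seat_free (a point): seat of the empty hook: the top of the wire in the middle of its saddle, 82 mm before the grid, 235 mm above the counter; axes as the rack's. The pail's handle wire hangs across it (along local y), its axis 3 mm above this point
- seat_used (a point): seat of the other hook, defined alike
- blue_pail: blue pail of the same size, hanging by its upright handle on the other hook; origin at the centre of its underside, about 65 mm above the counter; leave it hanging
- spray: clear spray bottle with white head, 68 mm across, 207 mm high, loose, standing before the rack on the robot's side; origin at the centre of its underside, its nozzle reaches 56 mm to local -x; leave it
- mug: white mug, 80 mm across, 92 mm high, handle to local +y, loose; origin at the centre of its underside; stands near the pail, opposite to the folded handle; leave it
- tea_tin: navy square tea tin 66 mm, 110 mm high, loose, near the pail; origin at the centre of its underside; leave it
- jar: amber glass jar, 68 mm across, 105 mm high, loose, near the pail; origin at the centre of its underside; leave it
- espresso_cup: small terracotta-red cup, 58 mm across, 52 mm high, loose, on the drip tray between the two hooks; origin at the centre of its underside; leave it
- hook_free: the rack's empty steel-wire hook (8 mm wire on a clip plate, fixed to the rack); origin at the grid, level with the seat; axes as the rack's, the hook points along -x. From the grid the wire runs out 20 mm above the seat, drops into the 16 mm long saddle, then its tip turns up to local x = -108 mm and tops out 28 mm above the seat
- hook_used: the other hook, alike, on which the blue pail hangs; the two hooks may stand either way round, about 200 mm apart
Mind the look-alikes: they are no part of the job. Leave any red look-alike of the pail alone.

How it is judged:
By the outcome, as a careful person would: the job done as asked, in the order asked, and still so for the second after the job is handed in, with the robot touching nothing.
It also fails if it takes over 72 s, if anything falls off the work surface, if the arm or the gripper's body presses on something with over 40 N, if the wrist force passes 120 N, or if a joint passes its speed limit or range.

ROBOT

A 6-joint arm with a two-finger parallel gripper is mounted at the origin on the work surface. World frame = base frame: x ahead of the robot, y to its left, z up, the work surface at z = 0. Lengths are in m, angles in rad, forces in N, time in s.
With the tool pointing down it reaches from about 0.425 to 0.925 m from the base axis. Payload 12.5 kg.
Tool frame: the origin (TCP) lies midway between the tips of the shut fingers; the grasp point (between the pads) lies 19 mm behind it; z points along the fingers, y is the direction in which the jaws open and shut (so a half turn about z gives the same grasp; the last joint's range is limited). The gripper opens to 85 mm and grips with 20 to 120 N. Pads are 22 mm wide; open, the fingers measure 114 mm over their backs; the gripper's body (76 mm by 85 mm) begins 54 mm behind the grasp point. The pads swing forward as they close: fully open they stand 13 mm farther back than shut.
Start: joints at [-1.408, 0.491, 1.559, -0, 1.092, -0.106], TCP at [0.166, -0.603, 0.231] pointing down, gripper open.
Joint ranges: [-3.1, 3.1], [-0.84, 2.19], [0.05, 2.79], [-1.13, 4.28], [0.06, 2.93], [-2.69, 2.69]. Speed limits (rad/s): [2.22, 2.22, 2.79, 3.14, 3.14, 3.14].

INTERFACE

Orientations are given as a unit quaternion [w, x, y, z].
In Python, from workcell import robot gives the robot as it stands.
- The arm moves only by the tool arm_command, never from a script. Its argument "motion" is a list of rows, each an object with "fingers": the opening, from 0 (shut) to 1 (fully open); "xyz": the shift along the tool's x, y, z in mm, a list of three; "yaw": the turn about the tool's z in degrees. In form: [{"fingers": fingers, "xyz": [tx, ty, tz], "yaw": yaw}, ...]. A call has 1 to 10 rows; each row shifts and turns the pose as measured when the row begins, along the tool's axes as they then stand; what a row does not reach is not made up. A row lasts 1/10 s, in which the tool goes at most 50 mm and 8.59 degrees, less where a joint would pass 70% of its speed; a pose out of reach is approached as far as the arm can. A call with a gripper value outside its range is refused whole. The fingers move at their own pace and stop on an object; "squeeze" is the grip in N (left out, the last holds). Time passes only in rows, so rows that do not move let the fingers close. It gives the time, the measured TCP pose, the force and the opening at its end, in the units of the state.
- robot.read_state(): the state, without advancing time (a new reading comes with each control period).
- robot.grab_frame(name): name is "scene" or "top"; returns a dict with "color" (384x512x3 uint8, red, green, blue), "camera_matrix" (3x3 intrinsics, pixels), "xyz" and "attitude" of the camera in the world. Camera axes: x right, y down, z forward; pixel columns grow to the right and rows downward; lengths in m; the calibration is good to about 2 mm. A picture is of the moment at which its call begins. There is no depth.
- robot.hand_in(): hands the job in, once; it reports no verdict.
Trained networks look in the newest picture that a camera, given by its name, has taken for a name from the list of things; names that differ only in an ending like _2 or _b are one class to them, and where a whole thing is asked for, a point or a joint stands for the part that bears it (a point fixed in the world has none). Each returns a list of dicts, best first, with "score" (0 to 1); they miss things now and then, are a little off and sometimes report something else, mostly with a low value. They report only what shows in the picture. A call takes as long as a camera call. They do not tell look-alikes from the thing itself.
- robot.look_for(camera, query): "centre" ([column, row] in pixels, amid what is visible of it).
- robot.trace(camera, query): "pixels" (384x512 bool, what is visible of it) and "centre" ([column, row] in pixels, amid what is visible of it).
- robot.landmark_of(camera, query): "centre" ([column, row] in pixels: a listed point, or the origin of a listed thing).
The state is a dict: "time_s": time; "qpos": joint angles; "qvel": joint speeds; "tau": joint torques, N m; "ee_pos": TCP position; "orientation": TCP orientation; "force": force on the tool from outside, world axes, zero at the start; "moment": the same for the moment, N m; "opening": finger opening in m.
Only numpy, scipy, OpenCV 4.12 (cv2) and the standard library are available. Lean on these libraries where they do the work, as an engineer would, in place of code of your own. Each camera call takes 0.05 s, during which the arm holds its last target. There are 200 camera calls.

## Working session

There is one attempt and no reset: what is moved stays moved. The work goes in short steps, Python scripts to look and compute and a tool call to move; the robot and the scene stay as the last step left them, time stands still between calls to the robot, and variables do not carry over. Pictures are saved under pics/ and viewed, about 8 in all and at most 12, crops included, and the job is handed in when it is done.

Besides the shell and the picture viewer there is one more tool, called after "Call:" as name(argument=value, ...), one argument or row to a line, values as JSON. arm_command: Moves the arm, as the interface text tells. Its arguments: {"type":"object","properties":{"motion":{"type":"array","items":{"type":"object","properties":{"fingers":{"type":"number"},"xyz":{"type":"array","items":{"type":"number"}},"yaw":{"type":"number"}}}},"squeeze":{"type":"number"}},"required":["motion"]}

```bash
mkdir -p pics; cat > h.py <<'E'
import numpy as np, cv2
from scipy.spatial.transform import Rotation as R
from workcell import robot
def rot(q): return R.from_quat([q[1],q[2],q[3],q[0]]).as_matrix()
def grab(n,save=None):
    f=robot.grab_frame(n)
    if save: cv2.imwrite('pics/'+save,f['color'][:,:,::-1])
    return f
def ray(f,p):
    d=rot(f['attitude'])@np.linalg.inv(f['camera_matrix'])@[p[0],p[1],1]
    return np.array(f['xyz']),d/np.linalg.norm(d)
def onz(f,p,z):
    o,d=ray(f,p); return o+d*(z-o[2])/d[2]
def tri(obs):
    A=0;b=0
    for f,p in obs:
        o,d=ray(f,p);P=np.eye(3)-np.outer(d,d);A=A+P;b=b+P@o
    x=np.linalg.solve(A,b)
    return x,[np.linalg.norm((np.eye(3)-np.outer(d,d))@(x-o)) for o,d in (ray(*q) for q in obs)]
def proj(f,X):
    c=rot(f['attitude']).T@(np.array(X)-f['xyz']); u=f['camera_matrix']@c; return u[:2]/u[2]
E
python3 - <<'E'
from h import *
np.set_printoptions(precision=3,suppress=True)
F={n:grab(n,n+'0.png') for n in('scene','top')}
for n in F: print(n,F[n]['xyz'],F[n]['attitude'],np.array(F[n]['camera_matrix']).ravel())
for q in ['pail','bail_mid','rack','seat_free','seat_used','blue_pail','spray','mug','tea_tin','jar','espresso_cup','hook_free']:
    for n in F:
        for d in robot.landmark_of(n,q)[:3]: print(q,n,np.round(d['centre'],1),round(d['score'],2))
s=robot.read_state();print(s['time_s'],s['ee_pos'],s['orientation'],s['opening'])
a=np.hstack([cv2.imread('pics/scene0.png'),cv2.imread('pics/top0.png')])
E
```

```text
scene [ 1.08  -0.829  0.874] [-0.439  0.844  0.274 -0.14 ] [355.656   0.    256.353   0.    355.656 190.238   0.      0.      1.   ]
top [0.385 0.015 1.175] [ 0.026 -0.701  0.712 -0.037] [354.195   0.    257.16    0.    354.195 186.672   0.      0.      1.   ]
pail scene [259.5 159.8] 0.92
pail scene [294.3 190.3] 0.86
pail top [177.2 191.8] 0.78
pail top [132.1 269.9] 0.58
bail_mid scene [278.4 137.5] 0.6
bail_mid scene [313.6 167.7] 0.41
bail_mid top [148.  174.3] 0.7
bail_mid top [ 94.  264.6] 0.6
rack scene [269.3 294. ] 0.92
rack scene [293.4 190.8] 0.46
rack top [326.4 120.9] 0.94
seat_free scene [221.8 249.7] 0.78
seat_free scene [297.3 189.3] 0.19
seat_free top [387.9 124.3] 0.49
seat_used scene [265.3 250.8] 0.61
seat_used scene [263.5 208.9] 0.48
seat_used top [309.6 133.3] 0.48
blue_pail scene [265.8 247.2] 0.91
blue_pail scene [245.4 287.8] 0.63
blue_pail top [210.8 199.3] 0.25
spray scene [165.8 268.5] 0.71
spray top [362.3 218.5] 0.76
mug scene [271.  204.1] 0.81
mug scene [223.  249.8] 0.43
mug scene [261.9 250.5] 0.34
mug top [210.  200.3] 0.75
tea_tin scene [267.1 177.5] 0.82
tea_tin scene [261.4 252.6] 0.74
tea_tin scene [287.4 216.8] 0.53
tea_tin top [163.9 232.6] 0.84
jar scene [299.9 211.3] 0.92
jar top [206.7 157.1] 0.92
espresso_cup scene [244.  286.1] 0.72
espresso_cup top [333.4 144.9] 0.71
espresso_cup top [380.5  98.5] 0.46
hook_free scene [248.  265.1] 0.68
hook_free top [382.8  96.9] 0.63
1.3 [ 0.166 -0.603  0.231] [0.    0.991 0.134 0.   ] 0.08530805506821697
```

View pics/scene0.png

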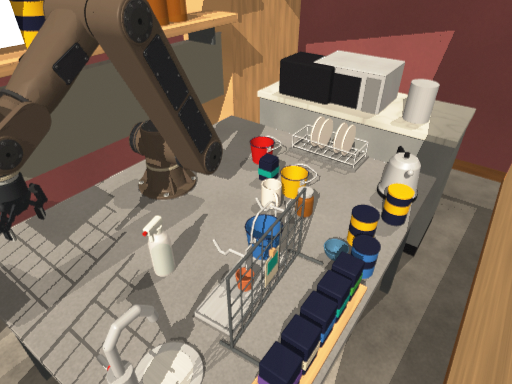

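View pics/top0.png

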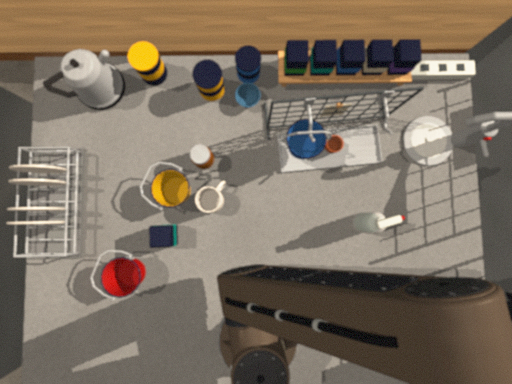

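The yellow pail is at about (170,188) top / (294,182) scene. Its handle is folded to the left in the top view. The mug is at (210,198), the tin at (163,236) and the jar at (202,156). The blue pail hangs on the left hook, so the empty hook is the right one, at about (387,124) top.

```bash
python3 - <<'E'
from h import *
np.set_printoptions(precision=3,suppress=True)
F={n:grab(n) for n in('scene','top')}
S,T=F['scene'],F['top']
for q,a,b in [('pail',(294.3,190.3),(177.2,191.8)),('bail_mid',(313.6,167.7),(148,174.3)),('rack',(269.3,294),(326.4,120.9)),('seat_free',(221.8,249.7),(387.9,124.3)),('seat_used',(263.5,208.9),(309.6,133.3)),('spray',(165.8,268.5),(362.3,218.5)),('mug',(271,204.1),(210,200.3)),('tin',(267.1,177.5),(163.9,232.6)),('jar',(299.9,211.3),(206.7,157.1)),('cup',(244,286.1),(333.4,144.9))]:
    x,r=tri([(S,a),(T,b)]); print(q,x,np.round(r,3))
t=T['color'][:,:,::-1]; s=S['color'][:,:,::-1]
def crop(i,x,y,w,h,k): return cv2.resize(i[y:y+h,x:x+w],None,fx=k,fy=k,interpolation=cv2.INTER_CUBIC)
a=np.vstack([np.hstack([crop(t,130,140,100,75,4),crop(t,260,75,130,75,400/130)[:300] if 0 else crop(t,290,85,100,75,4)]),
 np.hstack([crop(s,255,150,100,75,4),crop(s,200,220,100,75,4)])])
cv2.imwrite('pics/c1.png',a)
E
```

```text
pail [0.483 0.264 0.006] [0.008 0.008]
bail_mid [0.529 0.332 0.101] [0.007 0.007]
rack [ 0.708 -0.242  0.009] [0. 0.]
seat_free [ 0.634 -0.357  0.24 ] [0.001 0.001]
seat_used [ 0.614 -0.146  0.228] [0.001 0.001]
spray [ 0.378 -0.352  0.004] [0.001 0.001]
mug [ 0.448  0.154 -0.014] [0. 0.]
tin [ 0.338  0.299 -0.   ] [0.007 0.007]
jar [0.586 0.158 0.011] [0.005 0.005]
cup [ 0.627 -0.263  0.007] [0.001 0.001]
```

View pics/c1.png

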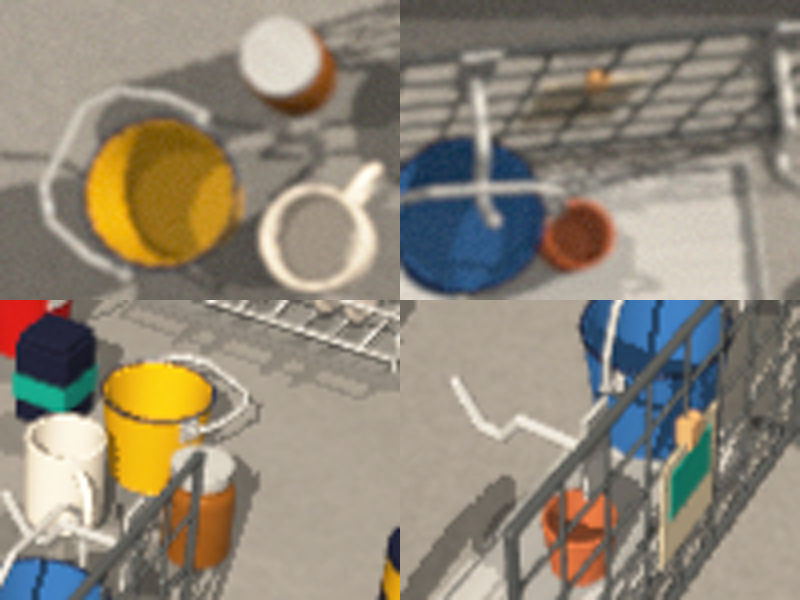

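```bash
cat > m.py <<'E'
from h import *
from scipy.optimize import minimize
import sys
np.set_printoptions(precision=4,suppress=True)
F={n:grab(n) for n in('scene','top')}
a=np.linspace(0,2*np.pi,60)
def sil(f,x,y,z0=0):
    P=np.vstack([np.c_[x+r*np.cos(a),y+r*np.sin(a),0*a+z] for r,z in((.044,z0),(.057,z0+.1))])
    u=np.array([proj(f,p) for p in P]);k=np.zeros((384*4,512*4),np.uint8)
    cv2.fillConvexPoly(k,cv2.convexHull((u*4+1.5).round().astype(np.int32)),1);return k
M={}
for n in F:
    c=F[n]['color']; hsv=cv2.cvtColor(c,cv2.COLOR_RGB2HSV)
    m=((hsv[:,:,0]>17)&(hsv[:,:,0]<30)&(hsv[:,:,1]>150)&(hsv[:,:,2]>60)).astype(np.uint8)
    b=proj(F[n],[.483,.27,.06]); w=np.zeros_like(m); w[int(b[1])-35:int(b[1])+35,int(b[0])-35:int(b[0])+35]=1
    M[n]=cv2.resize(m*w,None,fx=4,fy=4,interpolation=cv2.INTER_NEAREST); print(n,M[n].sum()/16)
def cost(p,ns=('scene','top')): return sum(1-(sil(F[n],*p)&M[n]).sum()/(sil(F[n],*p)|M[n]).sum() for n in ns)
for ns in (('top',),('scene',),('scene','top')):
    o=minimize(cost,[.485,.268],args=(ns,),method='Nelder-Mead',options=dict(initial_simplex=[[.485,.268],[.5,.268],[.485,.283]],xatol=3e-4)); print(ns,o.x,o.fun)
E
python3 m.py; python3 - <<'E'
from h import *
np.set_printoptions(precision=4,suppress=True)
T=robot.grab_frame('top');S=robot.grab_frame('scene')
# picks in top crop1 (/4 + offset)
k=lambda x,y:(130+x/4-.5,140+y/4-.5)
for p in [(120,90),(80,107),(63,140),(45,182),(50,218)]: print(p,onz(T,k(*p),.088))
g=lambda x,y:(255+x/4-.5,150+y/4-.5)
for p in [(172,57),(205,62),(228,78),(247,103),(240,122)]: print('s',p,onz(S,g(*p),.088))
s=robot.read_state();print(rot(s['orientation']))
for n in ('scene','top'):
  for q in ('bail','bail_mid'):
    for d in robot.trace(n,q)[:3]: print(n,q,d['score'],d['centre'],d['pixels'].sum())
E
```

```text
scene 616.0
top 1047.0
('top',) [0.4816 0.2623] 0.0882016660314695
('scene',) [0.484  0.2619] 0.19440111649289882
('scene', 'top') [0.4824 0.2632] 0.28856430626714247
(120, 90) [0.5628 0.2969 0.088 ]
(80, 107) [0.55   0.3275 0.088 ]
(63, 140) [0.5245 0.3403 0.088 ]
(45, 182) [0.4923 0.3536 0.088 ]
(50, 218) [0.4646 0.3495 0.088 ]
s (172, 57) [0.4527 0.3472 0.088 ]
s (205, 62) [0.4866 0.3591 0.088 ]
s (228, 78) [0.5223 0.3447 0.088 ]
s (247, 103) [0.5616 0.3131 0.088 ]
s (240, 122) [0.5726 0.2773 0.088 ]
[[ 0.9641  0.2656  0.    ]
 [ 0.2656 -0.9641 -0.0001]
 [ 0.      0.0001 -1.    ]]
scene bail_mid 0.61 [277.6, 146.1] 22
scene bail_mid 0.39 [307.6, 181.1] 2
top bail 0.75 [156.0, 205.5] 17
top bail 0.56 [310.0, 105.1] 104
top bail 0.55 [95.1, 263.4] 154
top bail_mid 0.44 [146.7, 176.7] 190
```

```bash
cat > b.py <<'E'
from h import *
from scipy.optimize import least_squares
np.set_printoptions(precision=4,suppress=True)
def pts(x,y,yaw,th):
    L=np.array([[0,68],[68,54],[85,34],[85,0],[85,-34],[68,-54],[0,-68]])/1000.
    d=np.vstack([np.linspace(L[i],L[i+1],12) for i in range(6)])
    return np.c_[x+d[:,0]*np.cos(th)*np.cos(yaw)-d[:,1]*np.sin(yaw),y+d[:,0]*np.cos(th)*np.sin(yaw)+d[:,1]*np.cos(yaw),.088+d[:,0]*np.sin(th)]
if __name__=='__main__':
    F={n:grab(n) for n in('scene','top')};D={};vis=[]
    for n in F:
        hsv=cv2.cvtColor(F[n]['color'],cv2.COLOR_RGB2HSV).astype(int)
        g=hsv[:,:,2]-cv2.GaussianBlur(hsv[:,:,2].astype(np.float32),(0,0),5)
        m=((g>18)&(hsv[:,:,1]<60)).astype(np.uint8)
        D[n]=cv2.distanceTransform(1-m,cv2.DIST_L2,5)
    def res(p):
        r=[]
        for n in F:
            u=np.array([proj(F[n],q) for q in pts(*p)]).astype(np.float32)
            r.append(np.minimum(cv2.remap(D[n],u[:,:1],u[:,1:],cv2.INTER_LINEAR)[:,0],6))
        r+= [np.array([(p[0]-.4825),(p[1]-.2625)])*1000*1.5]
        return np.concatenate(r)
    for y0 in (1.0,1.1):
      for t0 in (-.1,.1):
        o=least_squares(res,[.4825,.2625,y0,t0],loss='soft_l1',diff_step=1e-3);print(o.x,o.cost)
    for n,(cx,cy) in(('top',(130,140)),('scene',(255,150))):
        i=cv2.resize(F[n]['color'][cy:cy+75,cx:cx+100,::-1],None,fx=4,fy=4)
        for q in pts(*o.x):
            u=proj(F[n],q); cv2.circle(i,(int((u[0]-cx+.5)*4),int((u[1]-cy+.5)*4)),1,(0,0,255),-1)
        vis.append(i)
    cv2.imwrite('pics/b1.png',np.hstack(vis))
E
python3 b.py
```

```text
[ 0.4823  0.2679  0.9971 -0.0289] 55.2857950419995
[0.482  0.2629 0.9998 0.0955] 47.41612468361886
[ 0.4829  0.2683  1.0523 -0.0541] 60.86465041825015
[0.4828 0.2626 1.071  0.1005] 47.490490506325195
```

View pics/b1.png

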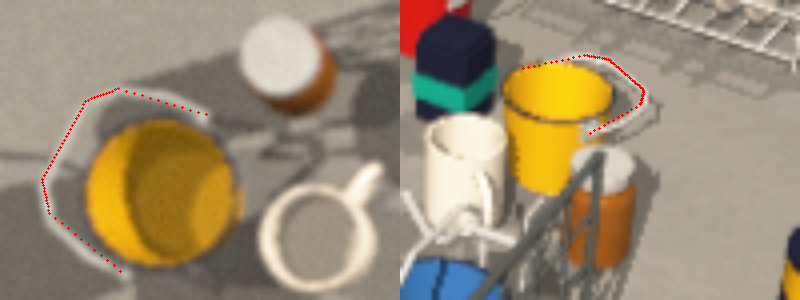

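The handle fit overlays well. The pail is at about (0.4825, 0.263), its folded side points along 61°, and the handle middle is at about (0.524, 0.337). I'll swing the arm round on an arc above everything.

Call:
arm_command(
  motion=[
    {"fingers":0.22,"xyz":[0,0,-45],"yaw":0},
    {"fingers":0.22,"xyz":[0,0,-45],"yaw":0},
    {"fingers":0.22,"xyz":[0,0,-45],"yaw":0},
    {"fingers":0.22,"xyz":[46,-2,0],"yaw":-5},
    {"fingers":0.22,"xyz":[46,-2,0],"yaw":-5},
    {"fingers":0.22,"xyz":[46,-2,0],"yaw":-5},
    {"fingers":0.22,"xyz":[46,-2,0],"yaw":-5},
    {"fingers":0.22,"xyz":[46,-3,0],"yaw":-5},
    {"fingers":0.22,"xyz":[46,-3,0],"yaw":-5},
    {"fingers":0.22,"xyz":[46,-3,0],"yaw":-5},
  ],
  squeeze=20,
)

```text
time_s: 2.9
ee_pos: [0.4345, -0.4242, 0.3712]
orientation: [0.0, 0.902, 0.432, 0.0]
force: [0.1, -0.0, -1.0]
opening: 0.0188
```

```bash
cat > plan.py <<'E'
from h import *
def plan(target,head,n,arc=False):
    "rows to bring the TCP to target with tool y at heading head (deg)"
    s=robot.read_state();p=np.array(s['ee_pos']);M=rot(s['orientation']);h0=np.degrees(np.arctan2(M[1,1],M[0,1]))
    t=np.array(target,float);dh=(head-h0+180)%360-180
    print('t',round(s['time_s'],2),'pos',np.round(p,4),'head',round(h0,2),'open',s['opening'],'F',np.round(s['force'],2))
    cyl=lambda q:np.array([np.hypot(q[0],q[1]),np.arctan2(q[1],q[0]),q[2]])
    unc=lambda c:np.array([c[0]*np.cos(c[1]),c[0]*np.sin(c[1]),c[2]])
    q=p;h=h0
    for k in range(1,n+1):
        nx=unc(cyl(p)+(cyl(t)-cyl(p))*k/n) if arc else p+(t-p)*k/n
        y=np.array([np.cos(np.radians(h)),np.sin(np.radians(h)),0]);z=np.array([0,0,-1.]);x=np.cross(y,z)
        d=(nx-q)*1000;print(np.round([d@x,d@y,d@z],1),round(-dh/n,2));q=nx;h+=dh/n
E
python3 -c "
from plan import *
plan([.5241,.3371,.17],60.7,18,True)"
```

```text
t 2.9 pos [ 0.4345 -0.4242  0.3712] head -38.85 open 0.018762867615951927 F [ 0.06 -0.04 -1.  ]
[45.3  3.5 11.2] -5.53
[45.3  4.5 11.2] -5.53
[45.2  5.5 11.2] -5.53
[45.1  6.5 11.2] -5.53
[45.1  7.5 11.2] -5.53
[44.9  8.5 11.2] -5.53
[44.8  9.5 11.2] -5.53
[44.7 10.4 11.2] -5.53
[44.5 11.4 11.2] -5.53
[44.3 12.4 11.2] -5.53
[44.1 13.4 11.2] -5.53
[43.8 14.4 11.2] -5.53
[43.6 15.4 11.2] -5.53
[43.3 16.3 11.2] -5.53
[43.  17.3 11.2] -5.53
[42.7 18.2 11.2] -5.53
[42.3 19.2 11.2] -5.53
[41.9 20.1 11.2] -5.53
```

Call:
arm_command(
  motion=[
    {"fingers":0.22,"xyz":[45,3,0],"yaw":-5.5},
    {"fingers":0.22,"xyz":[45,4,0],"yaw":-5.5},
    {"fingers":0.22,"xyz":[45,5,0],"yaw":-5.5},
    {"fingers":0.22,"xyz":[45,6,0],"yaw":-5.5},
    {"fingers":0.22,"xyz":[45,7,0],"yaw":-5.5},
    {"fingers":0.22,"xyz":[45,8,0],"yaw":-5.5},
    {"fingers":0.22,"xyz":[45,9,0],"yaw":-5.5},
    {"fingers":0.22,"xyz":[45,10,0],"yaw":-5.5},
    {"fingers":0.22,"xyz":[45,11,0],"yaw":-5.5},
    {"fingers":0.22,"xyz":[44,12,0],"yaw":-5.5},
  ],
)

```text
time_s: 3.9
ee_pos: [0.6117, 0.0045, 0.3704]
orientation: [0.0, 0.584, 0.811, 0.0]
force: [1.3, -0.9, 1.5]
opening: 0.0188
```

```bash
python3 -c "
from plan import *
plan([.5241,.3371,.17],60.7,9,True)"
```

```text
t 3.9 pos [0.6117 0.0045 0.3704] head 18.48 open 0.018797164189800465 F [ 1.32 -0.89  1.51]
[36.5 12.  22.3] -4.69
[36.3 12.7 22.3] -4.69
[36.2 13.4 22.3] -4.69
[36.  14.1 22.3] -4.69
[35.8 14.8 22.3] -4.69
[35.5 15.6 22.3] -4.69
[35.3 16.3 22.3] -4.69
[35.1 17.  22.3] -4.69
[34.8 17.7 22.3] -4.69
```

Call:
arm_command(
  motion=[
    {"fingers":0.22,"xyz":[36,12,18],"yaw":-4.7},
    {"fingers":0.22,"xyz":[36,13,18],"yaw":-4.7},
    {"fingers":0.22,"xyz":[36,14,18],"yaw":-4.7},
    {"fingers":0.22,"xyz":[35,15,18],"yaw":-4.7},
    {"fingers":0.22,"xyz":[35,15,18],"yaw":-4.7},
    {"fingers":0.22,"xyz":[35,15,18],"yaw":-4.7},
    {"fingers":0.22,"xyz":[35,16,18],"yaw":-4.7},
    {"fingers":0.22,"xyz":[34,17,18],"yaw":-4.7},
    {"fingers":0.22,"xyz":[20,14,18],"yaw":-4.7},
    {"fingers":0.22,"xyz":[0,0,0],"yaw":0},
  ],
)

```text
time_s: 4.9
ee_pos: [0.5287, 0.3392, 0.2022]
orientation: [0.002, 0.233, 0.973, 0.0]
force: [0.2, -0.2, -0.3]
opening: 0.0188
```

```bash
python3 -c "
from plan import *
plan([.5459,.3249,.15],60.7,2)"
```

```text
t 4.9 pos [0.5287 0.3392 0.2022] head 63.09 open 0.018811058385879445 F [ 0.21 -0.16 -0.34]
[-10.9  -2.5  26.1] 1.2
[-11.   -2.2  26.1] 1.2
```

Call:
arm_command(
  motion=[
    {"fingers":0.22,"xyz":[-11,-2,30],"yaw":1.2},
    {"fingers":0.22,"xyz":[-11,-2,30],"yaw":1.2},
    {"fingers":0.22,"xyz":[0,0,20],"yaw":0},
    {"fingers":0.22,"xyz":[0,0,0],"yaw":0},
  ],
)

```text
time_s: 5.3
ee_pos: [0.5489, 0.3248, 0.1224]
orientation: [0.004, 0.255, 0.967, 0.002]
force: [-0.2, -0.2, -0.3]
opening: 0.0187
```

```bash
cat > v.py <<'E'
from plan import *
import sys
def view(name,X,k=4):
    s=robot.read_state();o=[]
    for n in('top','scene'):
        f=grab(n);cx,cy=[int(v) for v in proj(f,X)-[50,45]]
        i=cv2.resize(f['color'][cy:cy+90,cx:cx+100,::-1],None,fx=k,fy=k,interpolation=cv2.INTER_CUBIC)
        u=proj(f,s['ee_pos']);cv2.circle(i,(int((u[0]-cx+.5)*k),int((u[1]-cy+.5)*k)),2,(255,0,255),-1);o.append(i)
    cv2.imwrite('pics/'+name,np.hstack(o))
E
python3 -c "
from v import *
plan([.5459,.3249,.08],60.7,1)
view('v1.png',[.53,.32,.1])"
```

```text
t 5.3 pos [0.5489 0.3248 0.1224] head 60.42 open 0.018676897176319214 F [-0.22 -0.22 -0.33]
[ 2.7 -1.4 42.4] -0.28
```

View pics/v1.png

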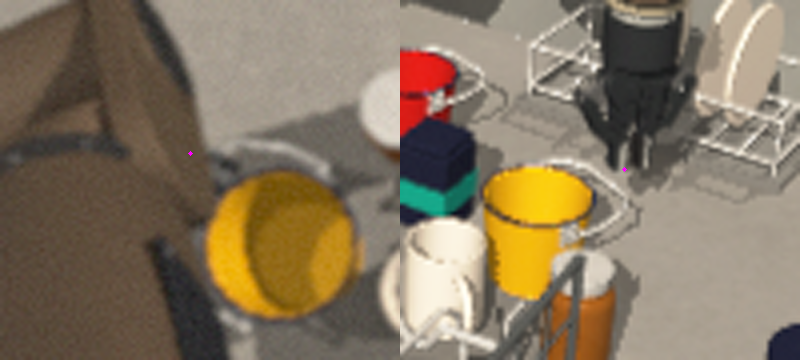

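Call:
arm_command(
  motion=[
    {"fingers":0.22,"xyz":[2,-1,18],"yaw":0},
    {"fingers":0.22,"xyz":[0,0,15],"yaw":0},
    {"fingers":0.22,"xyz":[0,0,14],"yaw":0},
    {"fingers":0.22,"xyz":[0,0,0],"yaw":0},
  ],
)

```text
time_s: 5.8
ee_pos: [0.5508, 0.3263, 0.0819]
orientation: [0.008, 0.256, 0.967, 0.005]
force: [-1.1, -0.4, 0.8]
opening: 0.0187
```

```bash
python3 -c "
from v import *
plan([.5459,.3249,.077],60.7,1)
view('v2.png',[.53,.32,.1])"
```

```text
t 5.8 pos [0.5508 0.3263 0.0819] head 60.37 open 0.018689113176520968 F [-1.12 -0.43  0.78]
[ 3.6 -3.7  4.9] -0.33
```

View pics/v2.png

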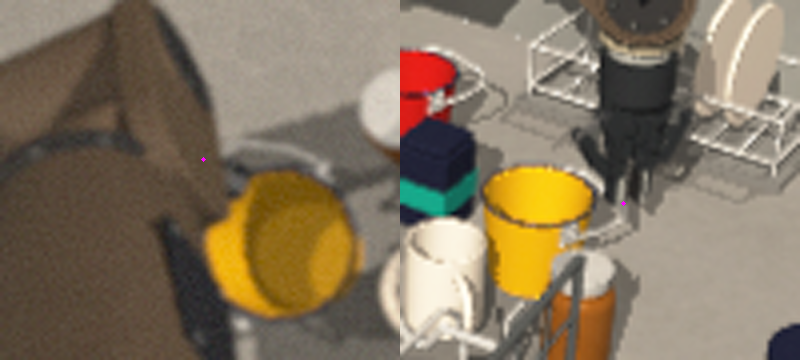

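Call:
arm_command(
  motion=[
    {"fingers":0.22,"xyz":[1,-4,5],"yaw":0},
    {"fingers":0.22,"xyz":[0,0,0],"yaw":0},
    {"fingers":0.12,"xyz":[0,0,0],"yaw":0},
    {"fingers":0.09,"xyz":[0,0,0],"yaw":0},
    {"fingers":0.065,"xyz":[0,0,0],"yaw":0},
    {"fingers":0.065,"xyz":[0,0,0],"yaw":0},
  ],
)

```text
time_s: 6.5
ee_pos: [0.5491, 0.3239, 0.0799]
orientation: [0.01, 0.256, 0.967, 0.007]
force: [0.4, -0.3, 0.2]
opening: 0.0066
```

```bash
python3 -c "
from v import *
plan([.5459,.3249,.077],60.7,1); print(robot.read_state()['orientation'])"
```

```text
t 6.5 pos [0.5491 0.3239 0.0799] head 60.38 open 0.0065576081818935 F [ 0.44 -0.26  0.25]
[ 3.3 -0.8  2.9] -0.32
[0.01027988 0.25566456 0.96668541 0.0070197 ]
```

Call:
arm_command(
  motion=[
    {"fingers":0.045,"xyz":[0,0,0],"yaw":0},
    {"fingers":0.045,"xyz":[0,-1.3,-15],"yaw":0},
    {"fingers":0.045,"xyz":[0,-4,-15],"yaw":0},
  ],
)

```text
time_s: 6.8
ee_pos: [0.5452, 0.3188, 0.1098]
orientation: [0.009, 0.256, 0.967, 0.006]
force: [-0.2, -0.3, -0.4]
opening: 0.0061
```

```bash
python3 -c "
from v import *
plan([.5459,.3249,.077],60.7,1)
view('v3.png',[.53,.32,.1])"
```

```text
t 6.8 pos [0.5452 0.3188 0.1098] head 60.39 open 0.006092271845345334 F [-0.2  -0.32 -0.43]
[ 2.4  5.6 32.8] -0.31
```

View pics/v3.png

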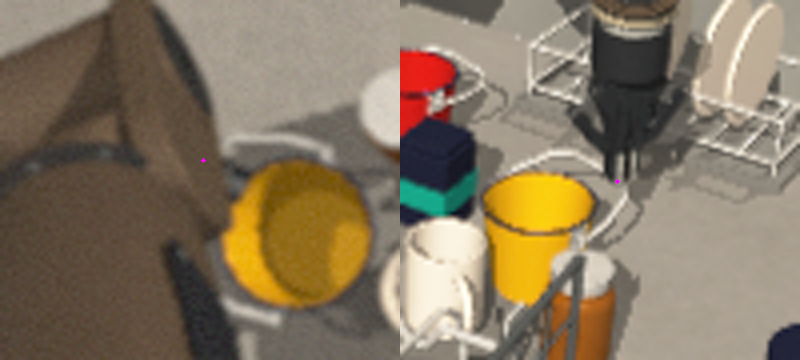

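```bash
python3 m.py; python3 -c "
import cv2,glob
a=cv2.imread('pics/top0.png')
from h import *
f=grab('top');g=f['color'][:,:,::-1]
cv2.imwrite('pics/cmp.png',np.hstack([cv2.resize(i[150:220,130:230],None,fx=4,fy=4) for i in(a,g)]))"
```

```text
scene 606.0
top 1030.0
('top',) [0.4899 0.2513] 0.09799627723639548
('scene',) [0.4921 0.2526] 0.2179715302491103
('scene', 'top') [0.4907 0.2534] 0.3228657192238997
```

View pics/cmp.png

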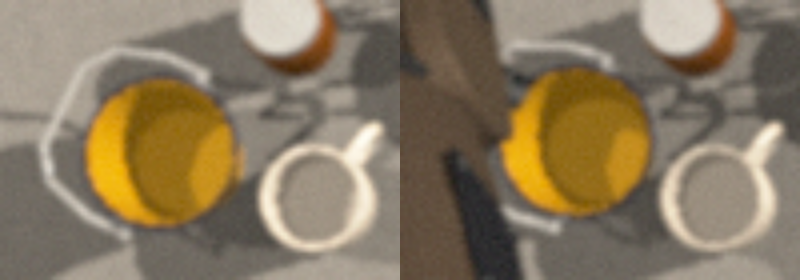

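The pail has pivoted about 8° around the grip, a 13 mm shift, because the pads caught the bend of the wire. I'll turn it back with the gripper.

Call:
arm_command(
  motion=[
    {"fingers":0.02,"xyz":[0,0,0],"yaw":0},
    {"fingers":0.02,"xyz":[0,0,0],"yaw":3},
    {"fingers":0.02,"xyz":[0,0,0],"yaw":3},
    {"fingers":0.02,"xyz":[0,0,0],"yaw":3},
  ],
)

```text
time_s: 7.45
ee_pos: [0.545, 0.3182, 0.1077]
orientation: [0.008, 0.333, 0.943, 0.006]
force: [-0.1, -0.1, 0.5]
opening: 0.0057
```

```bash
python3 m.py; python3 -c "
from v import *
plan([.5459,.3249,.077],60.7,1); print(robot.read_state()['orientation'])"
```

```text
scene 618.0
top 1043.0
('top',) [0.4779 0.2574] 0.09596563723357987
('scene',) [0.4821 0.2572] 0.1958510290754656
('scene', 'top') [0.4808 0.2584] 0.29750026840373367
t 7.55 pos [0.5449 0.3182 0.1077] head 51.24 open 0.0061297022138208 F [ 0.82 -0.58 -0.16]
[ 3.4  5.8 30.7] -9.46
[0.0083059  0.3318809  0.94326622 0.00590915]
```

Call:
arm_command(
  motion=[
    {"fingers":0.2,"xyz":[0,0,0],"yaw":0},
    {"fingers":0.2,"xyz":[0,0,0],"yaw":-5},
  ],
)

```text
time_s: 7.75
ee_pos: [0.5445, 0.3181, 0.107]
orientation: [0.008, 0.289, 0.957, 0.005]
force: [-0.8, 0.4, -0.3]
opening: 0.0174
```

```bash
python3 -c "
from v import *
plan([.526,.324,.101],61.5,2); print(robot.read_state()['orientation'])"
```

```text
t 7.75 pos [0.5445 0.3181 0.107 ] head 56.43 open 0.017350206427927728 F [-0.82  0.43 -0.25]
[ 9.3 -2.6  3. ] -2.54
[ 9.4 -2.2  3. ] -2.54
[0.00790296 0.28882703 0.95733523 0.00507508]
```

Call:
arm_command(
  motion=[
    {"fingers":0.2,"xyz":[10,-2,3],"yaw":-2.5},
    {"fingers":0.2,"xyz":[10,-2,4],"yaw":-2.5},
    {"fingers":0.12,"xyz":[0,0,0],"yaw":0},
    {"fingers":0.05,"xyz":[0,0,0],"yaw":0},
    {"fingers":0.05,"xyz":[0,0,0],"yaw":0},
  ],
)

```text
time_s: 8.25
ee_pos: [0.5254, 0.3255, 0.0989]
orientation: [0.008, 0.243, 0.97, 0.004]
force: [-0.9, 1.0, -1.2]
opening: 0.0049
```

```bash
python3 m.py; python3 -c "
from v import *
plan([.526,.324,.101],61.5,1); print(robot.read_state()['orientation'])"
```

```text
scene 622.0
top 1005.0
('top',) [0.4765 0.2571] 0.12199650502402792
('scene',) [0.48   0.2569] 0.18844611733900662
('scene', 'top') [0.4782 0.2578] 0.31617669082448585
t 8.35 pos [0.5254 0.3254 0.099 ] head 61.91 open 0.004901933864084745 F [-0.18  0.24 -0.48]
[-1.2 -1.  -2. ] 0.41
[0.00765781 0.24272239 0.97005504 0.0045181 ]
```

```bash
python3 -c "
from v import *
view('v4.png',[.52,.31,.12],4)"
```

```text
(no output)
```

View pics/v4.png

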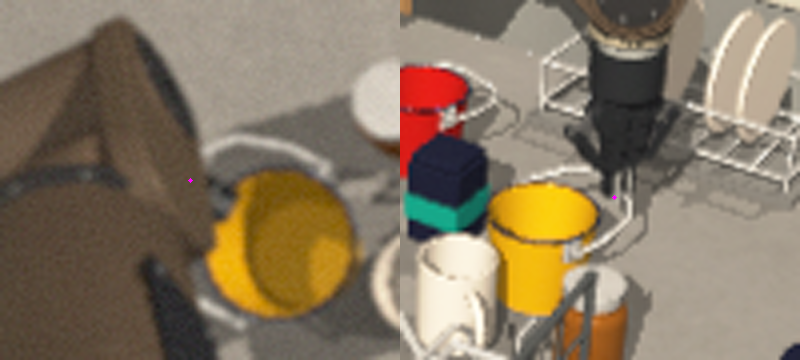

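Call:
arm_command(
  motion=[
    {"fingers":0.0,"xyz":[0,0,0],"yaw":0},
    {"fingers":0.0,"xyz":[0,0,0],"yaw":0},
  ],
)

```text
time_s: 8.65
ee_pos: [0.5256, 0.3253, 0.099]
orientation: [0.008, 0.243, 0.97, 0.005]
force: [-0.8, 0.4, -0.6]
opening: 0.0044
```

Call:
arm_command(
  motion=[
    {"fingers":0.02,"xyz":[0,-6,-14],"yaw":0},
    {"fingers":0.02,"xyz":[0,-9,-13],"yaw":0},
  ],
)

```text
time_s: 8.85
ee_pos: [0.5174, 0.3114, 0.1258]
orientation: [0.007, 0.243, 0.97, 0.004]
force: [0.6, -0.4, -1.8]
opening: 0.0049
```

```bash
cat > fit.py <<'E'
# fit bail angle from scene view, pail pose fixed by silhouette
from b import *
import sys
f=grab('scene');c=f['color'];hsv=cv2.cvtColor(c,cv2.COLOR_RGB2HSV).astype(int)
x,y,yaw=map(float,sys.argv[1:4])
g=hsv[:,:,2]-cv2.GaussianBlur(hsv[:,:,2].astype(np.float32),(0,0),5)
D=cv2.distanceTransform(1-((g>15)&(hsv[:,:,1]<70)).astype(np.uint8),cv2.DIST_L2,5)
best=[]
for th in np.radians(np.arange(0,110,4)):
    u=np.array([proj(f,q) for q in pts(x,y,yaw,th)]).astype(np.float32)
    best.append((np.minimum(cv2.remap(D,u[:,:1],u[:,1:],cv2.INTER_LINEAR),5).mean(),round(np.degrees(th))))
print(sorted(best)[:4])
E
python3 m.py;python3 fit.py .481 .258 1.06; python3 -c "
from v import *
plan([.526,.324,.101],61.5,1)"
```

```text
scene 632.0
top 964.0
('top',) [0.4724 0.2527] 0.1561525414455326
('scene',) [0.474 0.259] 0.17990979909799099
('scene', 'top') [0.4738 0.2556] 0.3528708268138996
[(np.float32(0.5735432), 44), (np.float32(0.58786076), 40), (np.float32(0.6660113), 36), (np.float32(0.67440575), 48)]
t 9.0 pos [0.518  0.3115 0.1265] head 61.87 open 0.0049586935829293985 F [1.18 1.31 1.42]
[-1.2 14.8 25.5] 0.37
```

Call:
arm_command(
  motion=[
    {"fingers":0.15,"xyz":[0,0,0],"yaw":0},
    {"fingers":0.15,"xyz":[0,-4,-3],"yaw":0},
    {"fingers":0.15,"xyz":[0,-11,-10],"yaw":0},
    {"fingers":0.15,"xyz":[0,-12,-8],"yaw":0},
    {"fingers":0.15,"xyz":[0,-14,-6],"yaw":0},
  ],
)

```text
time_s: 9.5
ee_pos: [0.497, 0.2736, 0.1545]
orientation: [0.008, 0.243, 0.97, 0.005]
force: [0.1, 0.1, 0.8]
opening: 0.0127
```

```bash
python3 m.py;python3 fit.py .478 .258 1.06; python3 -c "
from v import *
plan([.478,.258,.155],61.5,1)"
```

```text
scene 613.0
top 651.0
('top',) [0.4678 0.2398] 0.4266762083012221
('scene',) [0.4671 0.2567] 0.22567304573467406
('scene', 'top') [0.4679 0.2473] 0.7128162094432327
[(np.float32(0.75971466), 76), (np.float32(0.7965051), 72), (np.float32(0.8591802), 80), (np.float32(0.90005875), 84)]
t 9.65 pos [0.4974 0.2736 0.1544] head 61.85 open 0.012679076494850366 F [-0.4   0.81  0.63]
[  9.7 -22.9  -0.6] 0.35
```

Call:
arm_command(
  motion=[
    {"fingers":0.15,"xyz":[0,-13,-3],"yaw":0},
    {"fingers":0.15,"xyz":[0,-10,-1],"yaw":0},
    {"fingers":0.15,"xyz":[0,0,0],"yaw":0},
  ],
)

```text
time_s: 9.95
ee_pos: [0.4853, 0.2516, 0.1578]
orientation: [0.008, 0.243, 0.97, 0.005]
force: [0.9, 0.1, 0.3]
opening: 0.0129
```

```bash
python3 fit.py .474 .258 1.06;python3 fit.py .48 .258 1.06; python3 -c "
from v import *
plan([.478,.258,.155],61.5,1)
view('v5.png',[.49,.27,.12],4)"
```

```text
[(np.float32(0.89726955), 88), (np.float32(0.9055644), 84), (np.float32(1.1558185), 92), (np.float32(1.2138947), 80)]
[(np.float32(0.7602426), 88), (np.float32(0.83975816), 92), (np.float32(1.0243659), 96), (np.float32(1.06949), 84)]
t 10.05 pos [0.486  0.2524 0.1579] head 61.87 open 0.012822030941032899 F [0.34 0.08 0.63]
[9.7 1.2 2.9] 0.37
```

View pics/v5.png

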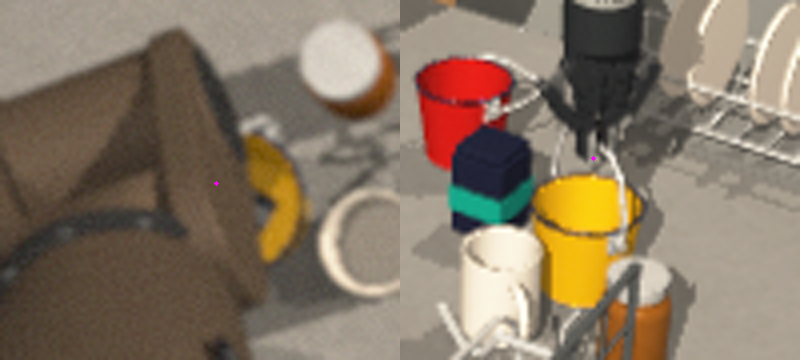

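Call:
arm_command(
  motion=[
    {"fingers":0.15,"xyz":[-6,2,0],"yaw":0},
    {"fingers":0.15,"xyz":[-6,1,1],"yaw":0},
    {"fingers":0.05,"xyz":[0,0,0],"yaw":0},
    {"fingers":0.0,"xyz":[0,0,0],"yaw":0},
    {"fingers":0.0,"xyz":[0,0,0],"yaw":0},
  ],
  squeeze=50,
)

```text
time_s: 10.65
ee_pos: [0.5, 0.2501, 0.1566]
orientation: [0.008, 0.243, 0.97, 0.005]
force: [-0.7, -0.2, 2.2]
opening: 0.004
```

```bash
python3 fit.py .478 .258 1.06; python3 -c "
from v import *
plan([.478,.258,.155],61.5,1)"
```

```text
[(np.float32(0.81596345), 92), (np.float32(0.88175106), 88), (np.float32(0.9576183), 84), (np.float32(0.992307), 96)]
t 10.7 pos [0.4999 0.2502 0.1567] head 61.93 open 0.003906714222650563 F [-0.51  0.81  1.67]
[23.  -3.4  1.7] 0.43
```

Call:
arm_command(
  motion=[
    {"fingers":0.0,"xyz":[0,0,-10],"yaw":0},
    {"fingers":0.0,"xyz":[0,0,-20],"yaw":0},
    {"fingers":0.0,"xyz":[0,0,-30],"yaw":0},
    {"fingers":0.0,"xyz":[0,0,-10],"yaw":0},
  ],
)

```text
time_s: 11.1
ee_pos: [0.4972, 0.2495, 0.2279]
orientation: [0.006, 0.242, 0.97, 0.003]
force: [1.0, -0.2, -1.6]
opening: 0.004
```

```bash
python3 -c "
from v import *
plan([.5,.25,.385],61.5,4)
f=grab('scene');d=robot.landmark_of('scene','pail');print([(x['centre'],x['score']) for x in d[:3]]);print(proj(f,[.478,.258,0]),proj(f,[.478,.258,.065]),robot.read_state()['moment'])"
```

```text
t 11.1 pos [0.4972 0.2495 0.2279] head 61.95 open 0.0039788805792025615 F [ 1.05 -0.17 -1.62]
[ -0.6   0.4 -39.3] 0.11
[ -0.6   0.4 -39.3] 0.11
[ -0.6   0.4 -39.3] 0.11
[ -0.6   0.5 -39.3] 0.11
[([293.1, 176.6], 0.7), ([260.5, 159.7], 0.55)]
[290.52617042 192.07510989] [291.44932136 179.29051313] [ 0.01656077 -0.05673732  0.02344298]
```

```bash
cat > rack.py <<'E'
from h import *
from scipy.optimize import least_squares
np.set_printoptions(precision=4,suppress=True)
F={n:grab(n) for n in('scene','top')};D={}
for n in F:
    F[n]['color']=cv2.imread(f'pics/{n}0.png')[:,:,::-1].copy()
    hsv=cv2.cvtColor(F[n]['color'],cv2.COLOR_RGB2HSV).astype(int)
    g=hsv[:,:,2]-cv2.GaussianBlur(hsv[:,:,2].astype(np.float32),(0,0),5)
    D[n]=cv2.distanceTransform(1-((g>18)&(hsv[:,:,1]<70)).astype(np.uint8),cv2.DIST_L2,5)
L=np.array([[-8,251],[-68,251],[-76,231],[-88,231],[-106,259]])/1000.
d=np.vstack([np.linspace(L[i],L[i+1],8) for i in range(4)])
def pts(x,y,yaw,ly):
    return np.c_[x+d[:,0]*np.cos(yaw)-ly*np.sin(yaw),y+d[:,0]*np.sin(yaw)+ly*np.cos(yaw),d[:,1]]
def res(p):
    r=[]
    for n in F:
        for ly in (-.1+p[3],.1+p[3]):
            u=np.array([proj(F[n],q) for q in pts(*p[:3],ly)]).astype(np.float32)
            r.append(np.minimum(cv2.remap(D[n],u[:,:1],u[:,1:],cv2.INTER_LINEAR)[:,0],6))
    return np.concatenate(r+[[p[3]*1e5]])
best=min((least_squares(res,[x,y,w,0],loss='soft_l1',diff_step=1e-3) for x in(.7,.71,.72) for y in(-.26,-.25,-.24) for w in(.03,.08,.12)),key=lambda o:o.cost)
p=best.x;print(p,best.cost)
R2=lambda v:[p[0]+v[0]*np.cos(p[2])-v[1]*np.sin(p[2]),p[1]+v[0]*np.sin(p[2])+v[1]*np.cos(p[2])]
print('seat_free',R2((-.082,-.1)),'seat_used',R2((-.082,.1)))
vis=[]
for n,(cx,cy) in(('top',(295,80)),('scene',(200,200))):
    i=cv2.resize(F[n]['color'][cy:cy+70,cx:cx+100,::-1],None,fx=4,fy=4)
    for ly in(-.1,.1):
        for q in pts(*p[:3],ly):
            u=proj(F[n],q);cv2.circle(i,(int((u[0]-cx+.5)*4),int((u[1]-cy+.5)*4)),1,(0,0,255),-1)
    vis.append(i)
cv2.imwrite('pics/r1.png',np.hstack(vis))
E
python3 rack.py
```

```text
[ 1.441  -0.1238  0.0389  0.    ] 0.0
seat_free [np.float64(1.3629534892361659), np.float64(-0.22695038890193905)] seat_used [np.float64(1.3551852635881083), np.float64(-0.027101309168554105)]
```

View pics/r1.png

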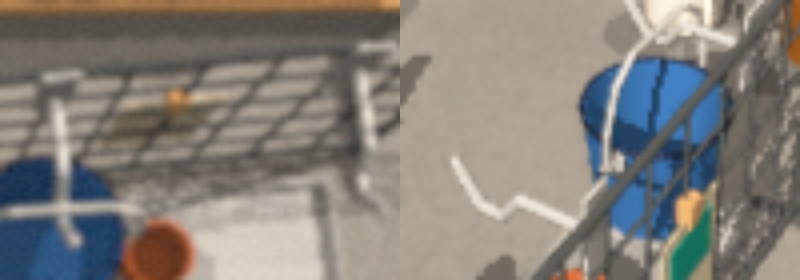

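```bash
cat > rack2.py <<'E'
import re
src=open('rack.py').read().split('best=')[0];exec(src)
O=[('scene',(213,239),(-.107,-.1,.261)),('scene',(222.5,252.8),(-.082,-.1,.231)),('scene',(229.5,249.5),(-.069,-.1,.251)),
('top',(389.3,131.3),(-.107,-.1,.261)),('top',(312.7,139.8),(-.107,.1,.261)),('top',(310.2,132),(-.082,.1,.238)),('scene',(257.7,200.2),(-.107,.1,.261)),('scene',(271.5,204.5),(-.082,.1,.24))]
W=lambda p,v:np.array([p[0]+v[0]*np.cos(p[2])-v[1]*np.sin(p[2]),p[1]+v[0]*np.sin(p[2])+v[1]*np.cos(p[2]),v[2]])
r1=lambda p:np.concatenate([proj(F[n],W(p,v))-u for n,u,v in O])
o=least_squares(r1,[.708,-.242,.08],loss='soft_l1');p=o.x;print(p);print(r1(p).reshape(-1,2))
o2=least_squares(lambda q:res([*q,0]),p,loss='soft_l1',diff_step=1e-3,bounds=(p-[.02,.02,.06],p+[.02,.02,.06]));print('DT',o2.x,o2.cost)
for q in(p,o2.x): print('seat_free',W(q,(-.082,-.1,.235)),'used',W(q,(-.082,.1,.235)))
E
python3 rack2.py
```

```text
[ 0.7074 -0.2424  0.083 ]
[[ 2.0432 -0.6783]
 [ 1.2535 -2.199 ]
 [-1.865  -2.7614]
 [-0.5362 -0.2876]
 [ 1.1248 -1.6864]
 [ 1.0883 -1.0274]
 [-1.5898 -2.0899]
 [-8.0715  2.0596]]
DT [ 0.7092 -0.2448  0.0885] 53.333158843198774
seat_free [ 0.634  -0.3488  0.235 ] used [ 0.6174 -0.1495  0.235 ]
seat_free [ 0.6364 -0.3517  0.235 ] used [ 0.6187 -0.1525  0.235 ]
```

Call:
arm_command(
  motion=[
    {"fingers":0.0,"xyz":[0,0,-40],"yaw":0},
    {"fingers":0.0,"xyz":[0,0,-40],"yaw":0},
    {"fingers":0.0,"xyz":[0,0,-40],"yaw":0},
    {"fingers":0.0,"xyz":[0,0,-30],"yaw":0},
  ],
)

```text
time_s: 11.8
ee_pos: [0.4939, 0.2482, 0.3698]
orientation: [-0.004, 0.243, 0.97, -0.003]
force: [-0.3, 0.1, -3.3]
opening: 0.0039
```

```bash
python3 -c "
from v import *
plan([.47,-.345,.39],5,20,False); print(robot.read_state()['orientation'])"
```

```text
t 11.8 pos [0.4939 0.2482 0.3698] head 61.92 open 0.003885184549914977 F [-0.32  0.08 -3.29]
[-12.9 -26.7  -1. ] 2.85
[-14.2 -26.1  -1. ] 2.85
[-15.5 -25.3  -1. ] 2.85
[-16.7 -24.5  -1. ] 2.85
[-17.9 -23.7  -1. ] 2.85
[-19.1 -22.7  -1. ] 2.85
[-20.2 -21.8  -1. ] 2.85
[-21.2 -20.7  -1. ] 2.85
[-22.2 -19.7  -1. ] 2.85
[-23.2 -18.5  -1. ] 2.85
[-24.1 -17.3  -1. ] 2.85
[-24.9 -16.1  -1. ] 2.85
[-25.7 -14.9  -1. ] 2.85
[-26.4 -13.6  -1. ] 2.85
[-27.  -12.3  -1. ] 2.85
[-27.6 -10.9  -1. ] 2.85
[-28.1  -9.5  -1. ] 2.85
[-28.6  -8.1  -1. ] 2.85
[-28.9  -6.7  -1. ] 2.85
[-29.2  -5.2  -1. ] 2.85
[-0.00356149  0.24257105  0.9701228  -0.00288919]
```

Call:
arm_command(
  motion=[
    {"fingers":0.0,"xyz":[-6,-13,-7],"yaw":2.8},
    {"fingers":0.0,"xyz":[-14,-26,-7],"yaw":2.8},
    {"fingers":0.0,"xyz":[-15,-25,-5],"yaw":2.8},
    {"fingers":0.0,"xyz":[-17,-25,-2],"yaw":2.8},
    {"fingers":0.0,"xyz":[-18,-24,-1],"yaw":2.8},
    {"fingers":0.0,"xyz":[-19,-23,-1],"yaw":2.8},
    {"fingers":0.0,"xyz":[-20,-22,-1],"yaw":2.8},
    {"fingers":0.0,"xyz":[-21,-21,-1],"yaw":2.8},
    {"fingers":0.0,"xyz":[-22,-20,-1],"yaw":2.8},
    {"fingers":0.0,"xyz":[-23,-19,-1],"yaw":2.8},
  ],
)

```text
time_s: 12.8
ee_pos: [0.4719, -0.0468, 0.3839]
orientation: [-0.011, 0.486, 0.874, -0.008]
force: [0.6, 0.2, -1.9]
opening: 0.0039
```

```bash
python3 -c "
from v import *
plan([.48,-.345,.395],5,12,False); print(robot.read_state()['orientation'])"
```

```text
t 12.8 pos [ 0.4719 -0.0468  0.3839] head 31.87 open 0.003858691674593575 F [ 0.56  0.16 -1.85]
[-21.5 -12.5  -0.9] 2.24
[-21.9 -11.7  -0.9] 2.24
[-22.4 -10.8  -0.9] 2.24
[-22.8 -10.   -0.9] 2.24
[-23.1  -9.1  -0.9] 2.24
[-23.5  -8.1  -0.9] 2.24
[-23.8  -7.2  -0.9] 2.24
[-24.   -6.3  -0.9] 2.24
[-24.3  -5.3  -0.9] 2.24
[-24.5  -4.4  -0.9] 2.24
[-24.6  -3.4  -0.9] 2.24
[-24.7  -2.5  -0.9] 2.24
[-0.01106337  0.48579597  0.87396144 -0.00844194]
```

Call:
arm_command(
  motion=[
    {"fingers":0.0,"xyz":[-22,-12,-1],"yaw":2.2},
    {"fingers":0.0,"xyz":[-23,-11,-1],"yaw":2.2},
    {"fingers":0.0,"xyz":[-24,-10,-1],"yaw":2.2},
    {"fingers":0.0,"xyz":[-25,-9,-1],"yaw":2.2},
    {"fingers":0.0,"xyz":[-26,-8,-1],"yaw":2.2},
    {"fingers":0.0,"xyz":[-26,-7,-1],"yaw":2.2},
    {"fingers":0.0,"xyz":[-26,-6,-1],"yaw":2.2},
    {"fingers":0.0,"xyz":[-26,-5,-1],"yaw":2.2},
    {"fingers":0.0,"xyz":[-26,-4,-1],"yaw":2.2},
    {"fingers":0.0,"xyz":[-26,-3,-1],"yaw":2.2},
  ],
)

```text
time_s: 13.8
ee_pos: [0.481, -0.3255, 0.3719]
orientation: [-0.023, 0.66, 0.751, -0.014]
force: [0.7, -0.3, -2.0]
opening: 0.0042
```

```bash
python3 -c "
from v import *
plan([.52,-.375,.395],5,4,False); print(robot.read_state()['orientation'])"
```

```text
t 13.8 pos [ 0.481  -0.3255  0.3719] head 7.4 open 0.004240660681996844 F [ 0.67 -0.33 -1.96]
[-13.5   8.1  -5.8] 0.6
[-13.4   8.2  -5.8] 0.6
[-13.4   8.3  -5.8] 0.6
[-13.3   8.5  -5.8] 0.6
[-0.02329901  0.65988688  0.75086869 -0.01423671]
```

Call:
arm_command(
  motion=[
    {"fingers":0.0,"xyz":[-13,8,-7],"yaw":0.6},
    {"fingers":0.0,"xyz":[-14,9,-7],"yaw":0.6},
    {"fingers":0.0,"xyz":[-14,9,-7],"yaw":0.6},
    {"fingers":0.0,"xyz":[-10,9,-6],"yaw":0.6},
    {"fingers":0.0,"xyz":[0,0,-2],"yaw":0},
  ],
)

```text
time_s: 14.3
ee_pos: [0.519, -0.3809, 0.385]
orientation: [-0.032, 0.682, 0.73, -0.016]
force: [0.3, 0.0, -3.2]
opening: 0.0038
```

```bash
python3 -c "
from v import *
np.set_printoptions(precision=3,suppress=True)
plan([.57,-.376,.395],5,3,False); print(rot(robot.read_state()['orientation']))
for n in('scene','top'):
  f=grab(n)
  for q in('pail','bail_mid','seat_free'):
    print(n,q,[(np.round(d['centre'],1),round(d['score'],2)) for d in robot.landmark_of(n,q)[:3]])
  print('tcp',proj(f,robot.read_state()['ee_pos']),'pred mid',proj(f,np.array(robot.read_state()['ee_pos'])+[-.002,.023,.015]))
view('v6.png',[.57,-.35,.33],4)
"
```

```text
t 14.3 pos [ 0.519 -0.381  0.385] head 3.92 open 0.003768918563357515 F [ 0.34  0.03 -3.2 ]
[ 0.5 17.1 -3.3] -0.36
[ 0.4 17.1 -3.3] -0.36
[ 0.2 17.1 -3.3] -0.36
[[-0.067  0.995 -0.068]
 [ 0.997  0.068  0.02 ]
 [ 0.025 -0.066 -0.997]]
scene pail [(array([258.8, 160.6]), 0.84), (array([191.1, 230.9]), 0.76)]
scene bail_mid [(array([181. , 181.2]), 0.7), (array([273.3, 139. ]), 0.36)]
scene seat_free [(array([221. , 251.1]), 0.53)]
tcp [175.151 190.397] pred mid [180.827 180.564]
top pail [(array([387.2, 172.6]), 0.82), (array([132.2, 269. ]), 0.55)]
top bail_mid [(array([418.7, 153.9]), 0.51), (array([ 94.8, 266.7]), 0.44)]
top seat_free [(array([384.1, 123.3]), 0.51)]
tcp [424.656 156.167] pred mid [417.734 156.014]
```

View pics/v6.png

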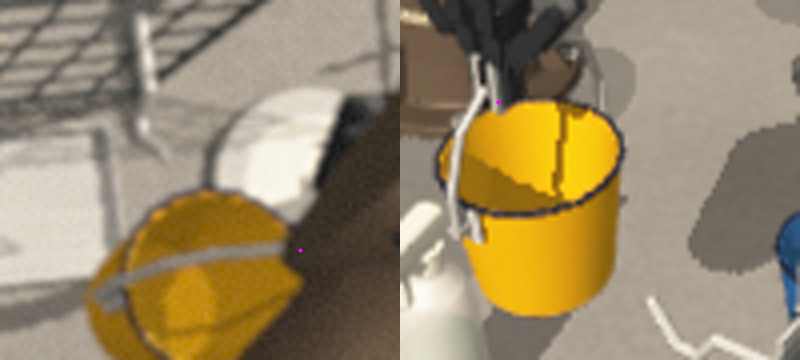

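The handle's predicted middle agrees with the detections to about 1–2 px. The pail hangs in the grip with some roll, and the hook is ahead of it.

```bash
cat > q.py <<'E'
from v import *
np.set_printoptions(precision=4,suppress=True)
def meas(k=4):
    F={n:None for n in('scene','top')};A={}
    for _ in range(k):
        for n in F:
            F[n]=grab(n)
            for q,lo,hi in(('bail_mid',.4,-.2),('seat_free',.3,-.2),('pail',.3,-.2)):
                for d in robot.landmark_of(n,q):
                    g=onz(F[n],d['centre'],.25)
                    if -.5<g[1]<-.22: A.setdefault((q,n),[]).append(d['centre']);break
    for q in('bail_mid','seat_free','pail'):
        try:
            x,r=tri([(F[n],np.median(A[q,n],0)) for n in F]);print(q,x,np.round(r,4))
        except KeyError as e: print('miss',e)
if __name__=='__main__': meas(2); plan([.53,-.376,.27],5,4,False)
E
python3 q.py
```

```text
miss ('bail_mid', 'scene')
seat_free [ 0.6511 -0.3511  0.2155] [0.0165 0.0165]
pail [ 0.5458 -0.333   0.2168] [0.058 0.058]
t 15.6 pos [ 0.5191 -0.3795  0.3877] head 4.07 open 0.003987539703654508 F [-0.58  0.28 -2.85]
[ 0.7  2.8 29.4] -0.23
[ 0.7  2.8 29.4] -0.23
[ 0.6  2.8 29.4] -0.23
[ 0.6  2.8 29.4] -0.23
```

Call:
arm_command(
  motion=[
    {"fingers":0.0,"xyz":[0,3,28],"yaw":0},
    {"fingers":0.0,"xyz":[0,3,30],"yaw":0},
    {"fingers":0.0,"xyz":[0,3,30],"yaw":0},
    {"fingers":0.0,"xyz":[0,3,26],"yaw":0},
    {"fingers":0.0,"xyz":[0,0,0],"yaw":0},
  ],
)

```text
time_s: 16.1
ee_pos: [0.524, -0.3767, 0.2709]
orientation: [-0.029, 0.682, 0.731, -0.016]
force: [0.2, -0.3, -2.1]
opening: 0.0037
```

```bash
python3 - <<'E'
from v import *
np.set_printoptions(precision=4,suppress=True)
plan([.638,-.376,.272],5,5); s=robot.read_state(); print(rot(s['orientation']))
F={n:grab(n) for n in('scene','top')}
for n in F:
    for q in('pail','bail_mid','seat_free'): print(n,q,[(np.round(d['centre'],1).tolist(),round(d['score'],2)) for d in robot.landmark_of(n,q)[:3]])
    print('pred mid',proj(F[n],np.array(s['ee_pos'])+[-.002,.023,.015]),'seat',proj(F[n],[.636,-.353,.235]))
E
```

```text
t 16.1 pos [ 0.524  -0.3767  0.2709] head 4.06 open 0.0036908458191778357 F [ 0.22 -0.34 -2.14]
[-1.5 22.7 -0.2] -0.19
[-1.5 22.7 -0.2] -0.19
[-1.6 22.7 -0.2] -0.19
[-1.7 22.7 -0.2] -0.19
[-1.8 22.7 -0.2] -0.19
[[-0.0694  0.9956 -0.0629]
 [ 0.9974  0.0706  0.0161]
 [ 0.0205 -0.0616 -0.9979]]
scene pail [([198.2, 260.0], 0.71), ([259.1, 162.9], 0.57), ([164.0, 269.8], 0.32)]
scene bail_mid [([275.2, 139.0], 0.62), ([266.6, 208.8], 0.18)]
scene seat_free [([222.7, 245.9], 0.61)]
pred mid [188.3187 218.2293] seat [223.2336 250.7476]
top pail [([373.2, 176.2], 0.74), ([131.8, 271.2], 0.61), ([301.4, 144.0], 0.32)]
top bail_mid [([95.4, 268.0], 0.65), ([399.5, 160.1], 0.38)]
top seat_free [([380.9, 123.0], 0.63)]
pred mid [395.3071 162.0596] seat [385.3528 123.6305]
```

```bash
python3 - <<'E'
from v import *
np.set_printoptions(precision=4,suppress=True)
F={n:grab(n) for n in('scene','top')}
S,T=F['scene'],F['top']
print('pail',tri([(S,(198.2,260)),(T,(373.2,176.2))]))
print('seat',tri([(S,(222.2,249)),(T,(384.3,123.5))]))
# yellow silhouette: fit vertical-axis-tilted pail (x,y,z of mid of bail's pail centre, roll about tool y)
from scipy.optimize import minimize
M={}
for n in F:
    hsv=cv2.cvtColor(F[n]['color'],cv2.COLOR_RGB2HSV)
    m=((hsv[:,:,0]>14)&(hsv[:,:,0]<32)&(hsv[:,:,1]>130)&(hsv[:,:,2]>50)).astype(np.uint8)
    b=proj(F[n],[.52,-.35,.16]);w=np.zeros_like(m);w[max(0,int(b[1])-50):int(b[1])+50,max(0,int(b[0])-60):int(b[0])+60]=1
    M[n]=m*w;print(n,M[n].sum())
a=np.linspace(0,2*np.pi,60)
def sil(f,p):
    A=R.from_euler('xy',p[3:5]).as_matrix()
    P=np.vstack([np.c_[r*np.cos(a),r*np.sin(a),0*a+z] for r,z in((.044,0),(.057,.1))])@A.T+p[:3]
    k=np.zeros((384,512),np.uint8);u=np.array([proj(f,q) for q in P])
    cv2.fillConvexPoly(k,cv2.convexHull((u*16).round().astype(np.int32)),1,shift=4);return k
c=lambda p:sum(1-(sil(F[n],p)&M[n]).sum()/(sil(F[n],p)|M[n]).sum() for n in F)
best=None
for r0 in(-.2,0,.2):
    x0=np.array([.522,-.353,.113,r0,0]);o=minimize(c,x0,method='Nelder-Mead',options=dict(initial_simplex=np.vstack([x0]+[x0+d for d in np.diag([.015,.015,.015,.15,.15])]),maxfev=500))
    if best is None or o.fun<best.fun: best=o
    print(o.x,o.fun)
A=R.from_euler('xy',best.x[3:5]).as_matrix();print('bail mid if upright to pail',best.x[:3]+A@[0,0,.173],'pivot c',best.x[:3]+A@[0,0,.088])
E
```

```text
pail (array([ 0.5135, -0.3453,  0.1211]), [np.float64(0.011001629133714304), np.float64(0.01100162913371428)])
seat (array([ 0.6338, -0.3506,  0.238 ]), [np.float64(0.002368097491482122), np.float64(0.0023680974914821657)])
scene 1541
top 1130
[ 0.5156 -0.3555  0.1161 -0.0742  0.0019] 0.40737190709617177
[ 0.5143 -0.3518  0.1143  0.0042  0.0302] 0.4182485231186164
[ 0.5076 -0.3465  0.1133  0.0964  0.1306] 0.4418405939353075
bail mid if upright to pail [ 0.516  -0.3427  0.2886] pivot c [ 0.5158 -0.349   0.2038]
```

Call:
arm_command(
  motion=[
    {"fingers":0.0,"xyz":[-1,12,-1],"yaw":0},
    {"fingers":0.0,"xyz":[-2,22,-1.4],"yaw":0},
    {"fingers":0.0,"xyz":[-2,22,-1.4],"yaw":0},
    {"fingers":0.0,"xyz":[-2,22,-1.4],"yaw":0},
    {"fingers":0.0,"xyz":[-2,18,-1],"yaw":0},
  ],
)

```text
time_s: 17.1
ee_pos: [0.6261, -0.3802, 0.2774]
orientation: [-0.024, 0.682, 0.73, -0.015]
force: [-0.5, -0.0, -2.4]
opening: 0.0037
```

```bash
python3 -c "
from v import *
plan([.635,-.378,.272],5,2);print(rot(robot.read_state()['orientation']).round(3))"
```

```text
t 17.1 pos [ 0.6261 -0.3802  0.2774] head 3.91 open 0.0036720013364851386 F [-0.55 -0.05 -2.36]
[0.8 4.5 2.7] -0.55
[0.8 4.5 2.7] -0.55
[[-0.067  0.996 -0.056]
 [ 0.998  0.068  0.011]
 [ 0.014 -0.055 -0.998]]
```

Call:
arm_command(
  motion=[
    {"fingers":0.0,"xyz":[1,5,3],"yaw":-0.5},
    {"fingers":0.0,"xyz":[1,5,10],"yaw":-0.5},
    {"fingers":0.0,"xyz":[0,1,14],"yaw":0},
    {"fingers":0.0,"xyz":[0,1,14],"yaw":0},
    {"fingers":0.0,"xyz":[0,0,0],"yaw":0},
  ],
)

```text
time_s: 17.6
ee_pos: [0.6371, -0.3755, 0.2299]
orientation: [-0.026, 0.675, 0.737, -0.015]
force: [-0.1, -0.1, -2.4]
opening: 0.0041
```

```bash
python3 -c "
from v import *
plan([.635,-.378,.220],5,2);print(robot.read_state()['moment'])
F={n:grab(n) for n in('scene','top')}
for n in F:
    for q in('pail','bail_mid','seat_free'): print(n,q,[(np.round(d['centre'],1).tolist(),round(d['score'],2)) for d in robot.landmark_of(n,q)[:3]])
    print('pred mid',proj(F[n],np.array(robot.read_state()['ee_pos'])+[-.002,.027,.017]),'seat',proj(F[n],[.635,-.351,.235]))
"
```

```text
t 17.6 pos [ 0.6371 -0.3755  0.2299] head 5.09 open 0.0040961503365497505 F [-0.11 -0.1  -2.41]
[-1.2 -1.2  5. ] 0.05
[-1.2 -1.2  5. ] 0.05
[-0.03226427 -0.028651   -0.00665849]
scene pail [([227.4, 287.8], 0.92), ([258.4, 157.9], 0.67)]
scene bail_mid [([224.2, 249.0], 0.66), ([275.8, 137.0], 0.61), ([300.6, 211.6], 0.35)]
scene seat_free [([222.2, 244.9], 0.7)]
pred mid [223.99088952 245.33964222] seat [223.4430024  250.12383324]
top pail [([365.4, 139.4], 0.86), ([133.0, 270.6], 0.64)]
top bail_mid [([92.5, 263.4], 0.58), ([384.0, 122.5], 0.47), ([302.8, 145.9], 0.25)]
top seat_free [([326.9, 121.8], 0.68), ([384.1, 125.5], 0.51), ([308.8, 101.7], 0.48)]
pred mid [386.09546488 121.96544279] seat [384.64125076 123.99885394]
```

Call:
arm_command(
  motion=[
    {"fingers":0.0,"xyz":[-1,-1,5],"yaw":0},
    {"fingers":0.0,"xyz":[0,0,5],"yaw":0},
    {"fingers":0.0,"xyz":[0,0,3],"yaw":0},
  ],
)

```text
time_s: 18.3
ee_pos: [0.6367, -0.3773, 0.2208]
orientation: [-0.022, 0.675, 0.737, -0.015]
force: [1.0, 0.5, 4.9]
opening: 0.0039
```

```bash
python3 -c "
from v import *
plan([.635,-.378,.220],5,1);print(robot.read_state()['moment'])
F={n:grab(n) for n in('scene','top')}
print(robot.read_state()['force'])
for n in F:
    for q in('pail','bail_mid'): print(n,q,[(np.round(d['centre'],1).tolist(),round(d['score'],2)) for d in robot.landmark_of(n,q)[:3]])
    for z in(.057,.065,.075): print('pred',n,proj(F[n],[.635,-.351,z]),'mid',proj(F[n],[.635,-.351,.238]))
"
```

```text
t 18.3 pos [ 0.6367 -0.3773  0.2208] head 5.09 open 0.0038794958871756617 F [1.05 0.49 4.93]
[-0.6 -1.8  0.8] 0.09
[ 0.05791337 -0.07412074 -0.036213  ]
[-0.86071468  0.35816681 -1.38319747]
scene pail [([226.9, 291.6], 0.88), ([260.1, 158.3], 0.55)]
scene bail_mid [([224.0, 251.1], 0.56), ([277.3, 137.8], 0.45)]
pred scene [226.57363979 295.84551141] mid [223.38411473 249.26380283]
pred scene [226.4467438  293.99224743] mid [223.38411473 249.26380283]
pred scene [226.28646619 291.65145851] mid [223.38411473 249.26380283]
top pail [([366.8, 139.3], 0.95), ([132.7, 269.3], 0.65)]
top bail_mid [([388.2, 122.7], 0.53), ([94.8, 266.9], 0.45)]
pred top [363.98349667 138.64185802] mid [385.05465171 123.70581958]
pred top [364.77336074 138.08197223] mid [385.05465171 123.70581958]
pred top [365.77643231 137.37095685] mid [385.05465171 123.70581958]
```

Call:
arm_command(
  motion=[
    {"fingers":0.0,"xyz":[0,-1,3],"yaw":0},
    {"fingers":0.0,"xyz":[0,0,3],"yaw":0},
  ],
)

```text
time_s: 18.8
ee_pos: [0.637, -0.3776, 0.2188]
orientation: [-0.019, 0.675, 0.738, -0.014]
force: [-3.7, 3.5, 16.9]
opening: 0.0041
```

Call:
arm_command(
  motion=[
    {"fingers":0.08,"xyz":[0,0,-1],"yaw":0},
    {"fingers":0.12,"xyz":[0,0,0],"yaw":0},
    {"fingers":0.18,"xyz":[0,0,0],"yaw":0},
    {"fingers":0.18,"xyz":[0,0,0],"yaw":0},
  ],
)

```text
time_s: 19.2
ee_pos: [0.6371, -0.3776, 0.2207]
orientation: [-0.018, 0.675, 0.738, -0.014]
force: [-0.0, 0.6, 0.5]
opening: 0.0157
```

```bash
cat > chk.py <<'E'
from v import *
np.set_printoptions(precision=4,suppress=True)
plan([.635,-.378,.220],5,1)
F={n:grab(n) for n in('scene','top')}
for q in('pail','bail_mid','blue_pail','spray','mug','tea_tin','jar','espresso_cup'):
    for n in F: print(q,n,[(np.round(d['centre'],1).tolist(),round(d['score'],2)) for d in robot.landmark_of(n,q)[:3]])
E
python3 chk.py
```

```text
t 19.2 pos [ 0.6371 -0.3776  0.2207] head 5.09 open 0.015702454818691383 F [-0.    0.6   0.46]
[-0.2 -2.1  0.7] 0.09
pail scene [([255.6, 159.8], 0.69), ([230.1, 296.8], 0.62)]
pail top [([131.8, 272.8], 0.88), ([371.3, 136.8], 0.57)]
bail_mid scene [([222.8, 250.9], 0.44), ([273.1, 138.9], 0.41)]
bail_mid top [([93.3, 266.3], 0.68), ([387.3, 121.8], 0.47), ([329.2, 146.8], 0.31)]
blue_pail scene [([262.2, 252.0], 0.69), ([230.4, 297.6], 0.38)]
blue_pail top [([303.4, 143.5], 0.84), ([308.0, 103.4], 0.47)]
spray scene [([165.0, 269.5], 0.63)]
spray top []
mug scene [([268.2, 176.7], 0.64), ([249.4, 261.6], 0.39)]
mug top [([211.9, 198.0], 0.89)]
tea_tin scene [([264.8, 178.9], 0.56)]
tea_tin top [([164.3, 234.3], 0.56)]
jar scene [([303.3, 209.3], 0.9)]
jar top [([206.1, 158.0], 0.68)]
espresso_cup scene [([246.1, 285.3], 0.52)]
espresso_cup top [([333.5, 144.3], 0.51)]
```

Call:
arm_command(
  motion=[
    {"fingers":0.18,"xyz":[0,-0.5,-8],"yaw":0},
    {"fingers":0.18,"xyz":[0,-1,-15],"yaw":0},
    {"fingers":0.18,"xyz":[0,-1,-20],"yaw":0},
    {"fingers":0.18,"xyz":[0,-2,-35],"yaw":0},
    {"fingers":0.18,"xyz":[0,-2,-45],"yaw":0},
    {"fingers":0.18,"xyz":[0,-2,-45],"yaw":0},
    {"fingers":0.18,"xyz":[0,-45,-5],"yaw":0},
    {"fingers":0.18,"xyz":[0,-45,-5],"yaw":0},
    {"fingers":0.18,"xyz":[0,0,0],"yaw":0},
  ],
)

```text
time_s: 21.0
ee_pos: [0.5452, -0.3872, 0.4219]
orientation: [-0.012, 0.674, 0.738, -0.014]
force: [1.2, 1.1, 0.3]
opening: 0.0149
```

```bash
cat > fin.py <<'E'
from v import *
from scipy.optimize import minimize
np.set_printoptions(precision=4,suppress=True)
s=robot.read_state();print(s['time_s'],s['ee_pos'],s['force'])
a=np.linspace(0,2*np.pi,60)
for rep in range(2):
    F={n:grab(n) for n in('scene','top')};M={}
    for n in F:
        hsv=cv2.cvtColor(F[n]['color'],cv2.COLOR_RGB2HSV)
        m=((hsv[:,:,0]>16)&(hsv[:,:,0]<32)&(hsv[:,:,1]>140)&(hsv[:,:,2]>50)).astype(np.uint8)
        b=proj(F[n],[.635,-.351,.11]);w=np.zeros_like(m);w[int(b[1])-45:int(b[1])+45,int(b[0])-45:int(b[0])+45]=1
        M[n]=m*w;ys,xs=np.nonzero(M[n]);print(n,M[n].sum(),'centroid',xs.mean().round(2),ys.mean().round(2),xs.min(),xs.max(),ys.min(),ys.max())
    def sil(f,p):
        P=np.vstack([np.c_[r*np.cos(a),r*np.sin(a),0*a+z] for r,z in((.044,0),(.057,.1))])@R.from_euler('xy',p[3:5]).as_matrix().T+p[:3]
        k=np.zeros((384,512),np.uint8);u=np.array([proj(f,q) for q in P])
        cv2.fillConvexPoly(k,cv2.convexHull((u*16).round().astype(np.int32)),1,shift=4);return k
    c=lambda p:sum(1-(sil(F[n],p)&M[n]).sum()/(sil(F[n],p)|M[n]).sum() for n in F)
    x0=np.array([.635,-.351,.065,0,0]);o=minimize(c,x0,method='Nelder-Mead',options=dict(initial_simplex=np.vstack([x0]+[x0+d for d in np.diag([.015,.015,.015,.15,.15])]),maxfev=500));print('x y z roll pitch',o.x,o.fun)
E
python3 fin.py; python3 chk.py | grep -v '^\['
```

```text
21.0 [ 0.5452 -0.3872  0.4219] [1.1765 1.0697 0.3253]
scene 1321 centroid 224.18 278.58 203 244 255 307
top 1021 centroid 373.28 135.53 352 394 114 152
x y z roll pitch [ 0.6338 -0.3465  0.0609  0.0469 -0.0291] 0.5684866367538041
scene 1322 centroid 224.07 278.23 203 244 254 306
top 1016 centroid 373.44 135.37 352 394 114 152
x y z roll pitch [ 0.6303 -0.347   0.0604  0.044   0.0092] 0.5686629815377481
t 21.2 pos [ 0.5492 -0.3865  0.4171] head 5.33 open 0.01558946413420643 F [-0.29 -0.58  0.13]
pail scene [([258.6, 158.8], 0.8), ([229.8, 289.5], 0.62)]
pail top [([365.9, 138.6], 0.84), ([131.8, 271.1], 0.71)]
bail_mid scene [([225.9, 251.4], 0.69)]
bail_mid top [([387.6, 123.7], 0.54), ([95.5, 264.1], 0.51)]
blue_pail scene [([261.1, 248.6], 0.56)]
blue_pail top [([303.5, 142.9], 0.58)]
spray scene [([166.0, 265.3], 0.68)]
spray top [([362.0, 222.6], 0.71)]
mug scene [([270.3, 205.7], 0.6)]
mug top [([212.2, 201.8], 0.87)]
tea_tin scene [([266.5, 178.0], 0.91)]
tea_tin top [([166.6, 234.0], 0.71), ([387.8, 124.3], 0.52)]
jar scene [([302.0, 212.1], 0.53)]
jar top [([208.2, 161.0], 0.62)]
espresso_cup scene [([244.7, 287.7], 0.55), ([224.9, 247.2], 0.16)]
espresso_cup top [([330.7, 143.1], 0.68)]
```

Call:
arm_command(
  motion=[
    {"fingers":0.18,"xyz":[0,-20,-10],"yaw":0},
    {"fingers":0.18,"xyz":[0,-20,-10],"yaw":0},
    {"fingers":0.18,"xyz":[0,0,0],"yaw":0},
    {"fingers":0.18,"xyz":[0,0,0],"yaw":0},
    {"fingers":0.18,"xyz":[0,0,0],"yaw":0},
    {"fingers":0.18,"xyz":[0,0,0],"yaw":0},
    {"fingers":0.18,"xyz":[0,0,0],"yaw":0},
    {"fingers":0.18,"xyz":[0,0,0],"yaw":0},
    {"fingers":0.18,"xyz":[0,0,0],"yaw":0},
    {"fingers":0.18,"xyz":[0,0,0],"yaw":0},
  ],
)

```text
time_s: 23.1
ee_pos: [0.506, -0.3906, 0.4406]
orientation: [-0.015, 0.674, 0.739, -0.013]
force: [0.0, -0.1, -0.3]
opening: 0.0155
```

```bash
python3 fin.py && python3 -c "
from h import *
print(robot.hand_in())"
```

```text
23.1 [ 0.506  -0.3906  0.4406] [ 0.0278 -0.1449 -0.2916]
scene 1349 centroid 224.91 280.18 203 245 256 308
top 1009 centroid 374.19 134.04 353 395 113 150
x y z roll pitch [ 0.6371 -0.3503  0.0601  0.0417 -0.0309] 0.5641068849119147
scene 1352 centroid 224.6 280.06 203 244 255 308
top 996 centroid 374.24 134.53 353 395 114 150
x y z roll pitch [ 0.6378 -0.3502  0.0596  0.0307 -0.0671] 0.5609516230108842
the job is handed in; nothing more can be done
None
```

The yellow pail is hanging by its handle on the empty hook, and the job is handed in at about 23 s of the 72 s allowed. I tipped the handle upright with the pail on the counter, then gripped it about 25 mm off its middle. From there I carried the pail over, set it in the saddle, let go and backed off.

**Last checks**
- **Position:** The pail's outline fits at about (0.638, −0.350). My estimate of the hook seat is (0.635, −0.351).
- **Height and tilt:** The underside is about 60 mm above the counter, against about 65 mm expected. The tilt is within about 4° by a rough fit.
- **Stillness:** The last two pictures differ by no more than 0.5 px. Over the roughly two seconds before that, it shifted 1–2 px, so a slight sway may remain.
- **Robot:** The gripper is well clear and touching nothing.
- **Other things:** The network's last positions for the blue pail, spray bottle, mug, tin, jar and cup match the starting ones to within about 4 px. Where the network mixed up the pails, I used only the detection that fitted.

**What went less well**
- **Pail moved on the counter:** My first grip caught the bend of the handle and swung the pail about 13 mm. I turned it back to about 5 mm from where it started. While I raised the handle it may have slid a few more millimetres; the view was partly blocked by then.
- **Force when seating:** The wrist force briefly reached about 17 N against the hook, well under the limits.
- **No final look by eye:** I had used all 12 picture views, so the final checks are numbers only.

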